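Lay the standing marker stake down on the saw bed, against its end stop

ROBOT

A 6-joint arm with a two-finger parallel gripper is mounted at the origin on the work surface. World frame = base frame: x ahead of the robot, y to its left, z up, the work surface at z = 0. Lengths are in m, angles in rad, forces in N, time in s.
With the tool pointing down it reaches from about 0.375 to 0.975 m from the base axis. Payload 3.8 kg.
Tool frame: the origin (TCP) lies where the fingers leave the gripper's body, on its centre line; the fingertips stand 73 mm ahead of it and the grasp point (between the pads) lies 54 mm ahead of it (nose_length is the distance from the TCP to the fingertips, in m); z points along the fingers, y is the line along which they close (so a half turn about z gives the same grasp; the last joint's range is limited). The gripper opens to 85 mm and grips with 20 to 120 N. Pads are 22 mm wide; open, the fingers measure 114 mm over their backs; the gripper's body (76 mm by 85 mm) begins 54 mm behind the grasp point. The pads swing forward as they close: fully open they stand 13 mm farther back than shut.
Start: joints at [-1.228, 0.264, 1.604, -0, 1.274, -0.037], TCP at [0.25, -0.627, 0.304] pointing down, gripper open.
Joint ranges: [-2.63, 2.63], [-0.94, 2.18], [0.31, 2.57], [-1.31, 4.45], [0, 2.66], [-2.55, 2.55]. Speed limits (rad/s): [2.57, 2.57, 3.14, 3.14, 3.14, 3.14].

INTERFACE

Orientations are given as a rotation vector (axis times angle).
In Python, from workcell import read_state, read_camera, calibration, finish_job, look_for, cut_out, tip_of, nose_length gives the robot as it stands.
- The arm moves only by the tool step_arm, never from a script. Its argument "targets" is a list of rows, each a list of 3 entries, a list of its own where there are three numbers: the turn, a rotation vector about the tool's x, y, z in rad, then the shift along the tool's x, y, z in mm, then the finger opening in mm, from 0 to 85.4. In form: [[[ax, ay, az], [x, y, z], grip], ...]. A call has 1 to 5 rows; each row shifts and turns the commanded pose from where the row before left it, along the tool's axes as they then stand; what a row does not reach is not made up. A row lasts 1/12 s, in which the tool goes at most 41.7 mm and 7.16 degrees, less where a joint would pass 70% of its speed; a pose out of reach is approached as far as the arm can. A call with a gripper value outside its range is refused whole. The fingers move at their own pace and stop on an object; "grip_force" is the grip in N (left out, the last holds). Time passes only in rows, so rows that do not move let the fingers close. It gives the time, the measured TCP pose, the force, the opening and the grip force at its end, in the units of the state.
- read_state(): the state, without advancing time (a new reading comes with each control period).
- read_camera(name): name is "scene" or "top"; returns the picture (420x560x3 uint8, red, green, blue); there is no depth.
- calibration(name): a dict with "camera_matrix" (3x3 intrinsics, pixels), "R" (3x3) and "t" (3): a world point X has camera coordinates R X + t. Camera axes: x right, y down, z forward; pixel columns grow to the right and rows downward; lengths in m; the calibration is good to about 2 mm. A picture is of the moment at which its call begins. calibration takes no time and is no camera call.
- finish_job(): hands the job in; it is judged then, once.
Trained networks look in the newest picture that a camera, given by its name, has taken for a name from the list of things; names that differ only in an ending like _2 or _b are one class to them, and where a whole thing is asked for, a point or a joint stands for the part that bears it (a point fixed in the world has none). Each returns a list of dicts, best first, with "score" (0 to 1); they miss things now and then, are a little off and sometimes report something else, mostly with a low value. They report only what shows in the picture. A call takes as long as a camera call.
- look_for(camera, query): "extent" ([left, top, right, bottom] in pixels, round what is visible of it).
- cut_out(camera, query): "region" (420x560 bool, what is visible of it) and "extent" ([left, top, right, bottom] in pixels, round what is visible of it).
- tip_of(camera, query): "at" ([row, column] in pixels: a listed point, or the origin of a listed thing).
The state is a dict: "time": time; "q": joint angles; "joint_vel": joint speeds; "joint_torque": joint torques, N m; "tool_pos": TCP position; "tcp_rot": TCP orientation; "wrist_force": force on the tool from outside, world axes, zero at the start; "torque": the same for the moment, N m; "width": opening from 0.0 (shut) to 1.0 (fully open); "grip_force": force on a finger pad.
Only numpy, scipy, OpenCV 4.12 (cv2) and the standard library are available. Lean on these libraries where they do the work, as an engineer would, in place of code of your own. Each camera call takes 0.05 s, during which the arm holds its last target. There are 200 camera calls.

TASK

Tip the tall wooden stake over onto its side on the saw bed, away from the red end stop, and push it along the bed until its foot butts squarely against that stop, ready for sawing. Only push and support it with the fingers, for instance with the open fingers loosely astride its head: do not pinch it, lift it off the bed or let it fall, but let it down gently until it is all but lying. Leave the mug, the glue bottle and the tape measure as they stand.

Things in the scene. Friction and masses are not known exactly. Their poses are not given: they have to be found in the camera images.
- stake: Square-cut wooden stake, 30 mm thick (its x) by 44 mm wide (its y) by 230 mm tall (its z), about 0.2 kg, head banded yellow and blue. It stands upright and loose on the saw bed, foot 2 to 12 mm in front of the end stop, turned up to 0.08 rad from square. Origin: centre of the foot's end face. Its z axis runs from foot to head; its -x side faces away from the stop, the way it is to fall. It balances at a lean of about 0.13 rad and falls by itself beyond that.
- stake_toe (a point): Middle of the stake's lower edge on the fall side, about which it tips (on the foot's end face, 15 mm from the origin along -x). It stays at the deck's height, 60 mm, both when the stake stands and when it lies.
- stake_head (a point): Centre of the stake's top end face, 230 mm from the foot along its z.
- bed: Fixed saw bed on the bench: a plywood deck 170 mm long (its x, from -85 to +85 mm) and 120 mm wide (its y), its upper face 60 mm above the bench, on two runners. At its +x end stands the red end stop, 45 mm higher than the deck and 24 mm thick. Origin: on the bench under the middle of the deck. The stake is to fall towards the bed's -x, and its head then juts out over the deck's -x end by 60 to 110 mm, with 60 mm of free height below it.
- bed_stop (a point): Point on the face of the end stop at deck level, in the middle of its width; axes as the bed's. The face looks along -x.
- mug: Blue mug with a handle, 76 mm wide, 92 mm tall, loose on the bench beside the bed; leave alone. Origin: centre of its underside.
- glue: White glue bottle with a red cap, 56 mm wide, 160 mm tall, loose on the bench beside the bed; leave alone. Origin: centre of its underside.
- tape: Yellow tape measure, 68 by 36 by 62 mm tall, loose on the bench beside the bed; leave alone. Origin: centre of its underside.

How it is judged:
By the outcome, as a careful person would: the job done as asked, in the order asked, and still so for the second after the job is handed in, with the robot touching nothing.
It also fails if it takes over 72 s, if anything falls off the work surface, if the arm or the gripper's body presses on something with over 40 N, if the wrist force passes 120 N, or if a joint passes its speed limit or range.

## Working session

There is one attempt and no reset: what is moved stays moved. The work goes in short steps, Python scripts to look and compute and a tool call to move; the robot and the scene stay as the last step left them, time stands still between calls to the robot, and variables do not carry over. Pictures are saved under pics/ and viewed, at most 13 in all, crops included, and the job is handed in when it is done.

Besides the shell and the picture viewer there is one more tool, called after ">>>" in YAML: its name, and indented under it one key for each argument. step_arm: Moves the arm, as the interface text tells. Its arguments: {"type":"object","properties":{"targets":{"type":"array","items":{"type":"array"}},"grip_force":{"type":"number"}},"required":["targets"]}

```bash
ls; mkdir -p pics
cat > h.py <<'E'
import numpy as np, cv2
from workcell import *
from scipy.spatial.transform import Rotation as Ro
def save(c,n):
    im=read_camera(c); cv2.imwrite('pics/%s.png'%n,im[:,:,::-1]); return im
def ray(c,rc):
    k=calibration(c);K,R,t=[np.array(k[a]) for a in("camera_matrix","R","t")]
    d=R.T@np.linalg.inv(K)@np.array([rc[1],rc[0],1.]); return -R.T@t,d
def onz(c,rc,z):
    o,d=ray(c,rc); return o+d*(z-o[2])/d[2]
def proj(c,X):
    k=calibration(c);K,R,t=[np.array(k[a]) for a in("camera_matrix","R","t")]
    p=K@(R@np.array(X)+t); return p[1]/p[2],p[0]/p[2]
def tri(a,b):
    (o,d),(p,e)=a,b
    A=np.stack([d,-e],1); s=np.linalg.lstsq(A,p-o,rcond=None)[0]
    x,y=o+d*s[0],p+e*s[1]; return (x+y)/2,np.linalg.norm(x-y)
E
python3 - <<'E'
from h import *
a=save('scene','s0');b=save('top','t0')
cv2.imwrite('pics/b0.png',np.hstack([a,b])[:,:,::-1][:, :, :])
print(nose_length() if callable(nose_length) else nose_length)
for n,z in [('stake',.06),('stake_toe',.06),('stake_head',.29),('bed',0),('bed_stop',.06),('mug',0),('glue',0),('tape',0)]:
    r={}
    for c in('scene','top'):
        l=tip_of(c,n)
        if l: r[c]=l[0]; print(n,c,np.round(l[0]['at'],1),round(l[0]['score'],2),onz(c,l[0]['at'],z).round(4))
    if len(r)==2:
        x,g=tri(*[ray(c,r[c]['at']) for c in r]); print('   tri',x.round(4),g.round(4))
s=read_state();print(s)
E
```

```text
pics
0.0726
stake scene [244.8 227.3] 0.74 [ 0.5374 -0.0909  0.06  ]
stake top [254.  269.9] 0.91 [ 0.5462 -0.0966  0.06  ]
   tri [ 0.5465 -0.097   0.0688] 0.0011
stake_toe scene [237.5 229. ] 0.85 [ 0.5205 -0.0725  0.06  ]
stake_toe top [259.1 260.7] 0.72 [ 0.5337 -0.0745  0.06  ]
   tri [ 0.5324 -0.0772  0.0695] 0.0067
stake_head scene [147.9 222.9] 0.76 [ 0.5416 -0.0895  0.29  ]
stake_head top [267.2 265.7] 0.88 [ 0.5362 -0.0881  0.29  ]
   tri [ 0.5366 -0.0872  0.2874] 0.0023
bed scene [255.3 251.4] 0.64 [ 0.5449 -0.0309  0.    ]
bed top [252.7 244. ] 0.89 [ 0.5449 -0.0308  0.    ]
   tri [ 0.5449 -0.0308 -0.    ] 0.0001
mug scene [282.4 333.7] 0.57 [0.7299 0.0376 0.    ]
mug top [179.8 217.7] 0.75 [0.7303 0.0389 0.    ]
   tri [ 7.30e-01  3.86e-02 -5.00e-04] 0.0012
glue scene [331.1 278.9] 0.63 [ 0.7432 -0.1376 -0.    ]
glue top [176.1 284.2] 0.83 [ 0.7418 -0.1313  0.    ]
   tri [ 0.7412 -0.1329 -0.0056] 0.0037
tape scene [305.1 165.9] 0.76 [ 0.5417 -0.255   0.    ]
tape top [256.2 327.9] 0.75 [ 0.5381 -0.2448  0.    ]
   tri [ 0.5356 -0.2487 -0.0092] 0.0064
{'time': 0.9, 'q': array([-1.22788964e+00,  2.63849265e-01,  1.60395483e+00, -6.69366312e-06,
        1.27368488e+00, -3.68900157e-02]), 'joint_vel': array([-1.61286369e-04, -3.65169573e-04, -6.36131241e-04,  5.48100321e-05,
        2.08978155e-04, -4.41754892e-04]), 'joint_torque': array([ 7.15681708e-04, -5.15045178e+01, -3.67733538e+01,  1.03197920e-04,
        5.67702537e-04, -1.00267852e-05]), 'tool_pos': array([ 0.25025242, -0.62691415,  0.30393838]), 'tcp_rot': array([3.08501542e+00, 5.92987617e-01, 1.48854059e-05]), 'wrist_force': array([ 0.12140367,  0.24713069, -1.23023928]), 'torque': array([ 0.01630396, -0.01402061, -0.03912596]), 'grip_force': 0.0, 'width': 0.9989070791592006}
```

```bash
python3 -c "
import cv2
i=cv2.imread('pics/b0.png');cv2.imwrite('pics/b1.png',cv2.resize(i,(800,300),interpolation=cv2.INTER_AREA))"
```

```text
(no output)
```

View pics/s0.png

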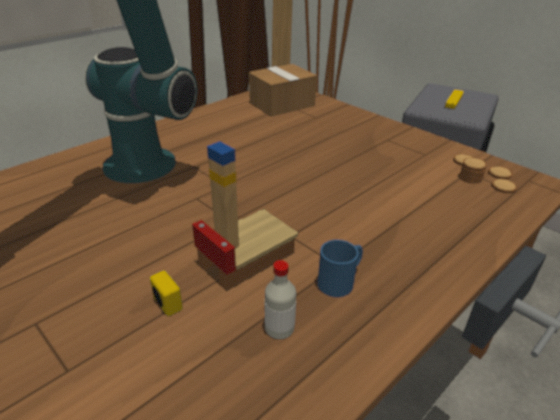

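View pics/t0.png

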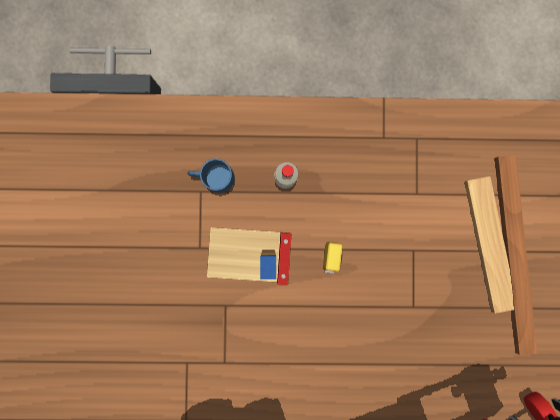

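The pictures show the bed with its red stop on the -y side (top view, column ~285) and the stake standing at about (268, 265). The fall direction is therefore world +y. The mug, glue and tape are clear of the bed. Next I measure the yaw and the edges.

Run:
```python
from h import *
im=cv2.imread('pics/t0.png')[:,:,::-1].astype(int)
r,g,b=im[...,0],im[...,1],im[...,2]
def rect(m,z,n):
    m=m.astype(np.uint8);k,l,s,c=cv2.connectedComponentsWithStats(m)
    i=1+np.argmax(s[1:,4]); p=np.argwhere(l==i)
    q=cv2.boxPoints(cv2.minAreaRect(p[:,::-1].astype(np.float32)))
    w=np.array([onz('top',(a[1],a[0]),z)[:2] for a in q])
    e=[w[1]-w[0],w[2]-w[1]]
    print(n,s[i,4],'px',q.round(1).tolist(),'c',w.mean(0).round(4),[(round(float(np.hypot(*v)),4),round(float(np.arctan2(v[1],v[0])),3)) for v in e]); 
box=np.zeros(r.shape,bool);box[220:295,200:300]=1
rect(box&(r>120)&(g<60),.105,'stop')
rect(box&(b>r+40),.29,'head')
for y in range(225,290,6): pass
read_camera('top')
for n in('bed','stake'):
    l=cut_out('top',n)
    if l:
        m=l[0]['region'];print(n,l[0]['extent'],l[0]['score']); 
        if n=='bed': rect(box&(m|((b>r+40)))&~((r>120)&(g<60)),.06,'deck')
print(proj('top',(.5449,-.0308,.06)))
```

```text
stop 458 px [[277.3999938964844, 283.6000061035156], [280.79998779296875, 232.5], [290.5, 233.10000610351562], [287.1000061035156, 284.20001220703125]] c [ 0.5396 -0.1291] [(0.1183, -0.057), (0.0227, -1.627)]
head 368 px [[260.0, 256.0], [275.0, 256.0], [275.0, 278.0], [260.0, 278.0]] c [ 0.5366 -0.0916] [(0.0287, -1.561), (0.0419, -3.131)]
bed [204.1, 228.2, 293.6, 287.5] 0.84
deck 3494 px [[205.39999389648438, 276.5], [209.3000030517578, 225.89999389648438], [290.1000061035156, 232.10000610351562], [286.20001220703125, 282.70001220703125]] c [ 0.5451 -0.0431] [(0.1221, -0.061), (0.196, -1.637)]
stake [258.8, 246.1, 277.1, 279.0] 0.71
(np.float64(254.28882063257674), np.float64(242.66686768995297))
```

>>> step_arm:
  targets:
    - [[0,0,0.1],[0,0,-30],85]
    - [[0,0,0.1],[0,0,-30],85]
    - [[0,0,0.1],[0,0,-30],85]
    - [[0,0,0.08],[0,0,-20],85]
    - [[0,0,0],[0,0,0],85]

```text
time: 1.47
tool_pos: [0.2508, -0.6285, 0.4211]
tcp_rot: [3.131, -0.004, 0.006]
wrist_force: [0.7, -1.0, 1.5]
width: 0.994
grip_force: 0.0
```

>>> step_arm:
  targets:
    - [[0,0,0],[19,-36,0],85]
    - [[0,0,0],[19,-36,0],85]
    - [[0,0,0],[19,-36,0],85]
    - [[0,0,0],[19,-36,0],85]
    - [[0,0,0],[19,-36,0],85]

```text
time: 1.88
tool_pos: [0.3455, -0.4451, 0.4127]
tcp_rot: [-3.14, -0.001, 0.001]
wrist_force: [0.8, -0.1, 0.7]
width: 0.998
grip_force: 0.0
```

>>> step_arm:
  targets:
    - [[0,0,0],[19,-36,0],85]
    - [[0,0,0],[19,-36,0],85]
    - [[0,0,0],[19,-36,0],85]
    - [[0,0,0],[19,-36,0],85]
    - [[0,0,0],[19,-36,0],85]

```text
time: 2.3
tool_pos: [0.4405, -0.2649, 0.413]
tcp_rot: [-3.141, -0.001, 0.001]
wrist_force: [0.6, 0.6, 0.1]
width: 0.997
grip_force: 0.0
```

>>> step_arm:
  targets:
    - [[0,0,0],[19,-36,0],85]
    - [[0,0,0],[19,-36,0],85]
    - [[0,0,0],[19,-36,0],85]
    - [[0,0,0],[19,-36,0],85]
    - [[0,0,0.03],[0,0,0],85]

```text
time: 2.72
tool_pos: [0.5184, -0.1168, 0.4128]
tcp_rot: [-3.137, 0.036, -0.001]
wrist_force: [-0.9, -0.2, -0.2]
width: 0.996
grip_force: 0.0
```

Run:
```python
from h import *
s=read_state();print(s['tool_pos'],s['tcp_rot'],s['q'].round(3),nose_length)
save('scene','s1')
```

```text
[ 0.51842472 -0.11680658  0.41278135] [-3.13730351e+00  3.55905495e-02 -7.19966051e-04] [-0.271 -0.059  1.76   0.004  1.441  1.322] 0.0726
```

>>> step_arm:
  targets:
    - [[0,0,0],[18,-27,0],85]
    - [[0,0,0],[0,0,20],85]
    - [[0,0,0],[0,0,20],85]
    - [[0,0,0],[0,0,0],85]

```text
time: 3.1
tool_pos: [0.5331, -0.0964, 0.3686]
tcp_rot: [-3.14, 0.045, 0.013]
wrist_force: [-1.8, -0.2, -1.2]
width: 0.994
grip_force: 0.0
```

Run:
```python
from h import *
s=read_state();print(s['tool_pos'],s['tcp_rot'])
im=save('scene','s2'); cv2.imwrite('pics/s2c.png',cv2.resize(im[60:290,130:380,::-1],None,fx=2.4,fy=2.4,interpolation=cv2.INTER_CUBIC))
```

```text
[ 0.53307158 -0.09636137  0.36864282] [-3.13994746  0.04512607  0.01312229]
```

View pics/s2c.png

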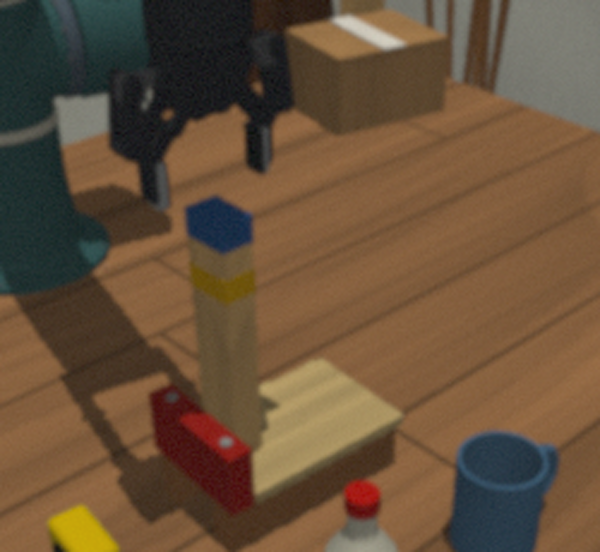

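The gripper is open right above the stake's head (crop (220, 222)) with the fingers on the stop side and the fall side. I'll go down astride it.

>>> step_arm:
  targets:
    - [[0,0,0],[3,-6,0],85]
    - [[0,0,0],[0,0,20],85]
    - [[0,0,0],[0,0,20],85]
    - [[0,0,0],[0,0,0],60]
    - [[0,0,0],[0,0,0],60]

```text
time: 3.57
tool_pos: [0.5382, -0.0908, 0.3342]
tcp_rot: [-3.141, 0.048, 0.001]
wrist_force: [0.2, -0.5, 0.7]
width: 0.74
grip_force: 0.0
```

Run:
```python
from h import *
s=read_state();print(s['tool_pos'],s['tcp_rot'],s['width'],s['wrist_force'])
im=save('scene','s3'); cv2.imwrite('pics/s3c.png',cv2.resize(im[60:290,130:380,::-1],None,fx=2.4,fy=2.4,interpolation=cv2.INTER_CUBIC))
```

```text
[ 0.53815146 -0.09081117  0.33415211] [-3.14103943e+00  4.80612875e-02  1.30775911e-03] 0.7398026204606138 [ 0.16313846 -0.484531    0.73849442]
```

View pics/s3c.png

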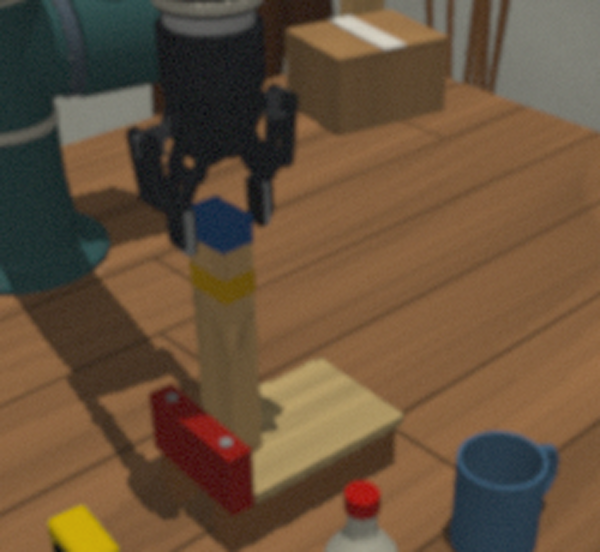

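>>> step_arm:
  targets:
    - [[0,0,0],[0,0,0],48]
    - [[0,0,0],[0,0,0],40]
    - [[0,0,0],[0,0,0],40]
    - [[0,0,0],[0,0,0],40]

```text
time: 3.95
tool_pos: [0.5387, -0.0907, 0.3349]
tcp_rot: [3.141, -0.047, 0.002]
wrist_force: [-0.1, -0.1, 0.8]
width: 0.465
grip_force: 0.0
```

>>> step_arm:
  targets:
    - [[-0.03,0,0],[0,-8,-0.3],40]
    - [[-0.03,0,0],[0,-8,-0.3],40]
    - [[-0.03,0,0],[0,-8,-0.3],40]
    - [[0,0,0],[0,0,0],40]

```text
time: 4.28
tool_pos: [0.5391, -0.0651, 0.3343]
tcp_rot: [3.051, -0.043, -0.001]
wrist_force: [1.0, -0.1, -0.6]
width: 0.467
grip_force: 0.0
```

>>> step_arm:
  targets:
    - [[-0.03,0,0],[0,-8.2,-0.3],40]
    - [[-0.03,0,0],[0,-8.2,-0.3],40]
    - [[-0.03,0,0],[0,-8.2,-0.3],40]
    - [[-0.03,0,0],[0,-8.2,-0.3],40]
    - [[-0.03,0,0],[0,-8.2,-0.3],40]

```text
time: 4.85
tool_pos: [0.5404, -0.0263, 0.3296]
tcp_rot: [2.9, -0.046, -0.005]
wrist_force: [-0.0, -0.5, 0.3]
width: 0.469
grip_force: 0.1
```

>>> step_arm:
  targets:
    - [[-0.04,0,0],[0,-11,-0.4],40]
    - [[-0.04,0,0],[0,-11,-0.4],40]
    - [[-0.04,0,0],[0,-11,-0.4],40]
    - [[-0.04,0,0],[0,-11,-0.4],40]
    - [[0,0,0],[0,0,0],40]

```text
time: 5.27
tool_pos: [0.5413, 0.018, 0.3165]
tcp_rot: [2.742, -0.039, -0.011]
wrist_force: [-0.7, 0.9, -0.2]
width: 0.471
grip_force: 0.2
```

Run:
```python
from h import *
st()
im=save('scene','s5'); cv2.imwrite('pics/s5c.png',cv2.resize(im[60:290,130:380,::-1],None,fx=2.4,fy=2.4,interpolation=cv2.INTER_CUBIC))
```

```text
t 5.2667 pos [0.5413 0.018  0.3165] lean 0.4 rel toe in tool mm [  -0.5   13.6 -272.7] toolx [ 1.    -0.029 -0.002] F [-0.7   0.91 -0.22] w 40.3 q [ 0.18  0.05  1.87 -0.4   1.33  1.9 ]
```

View pics/s5c.png

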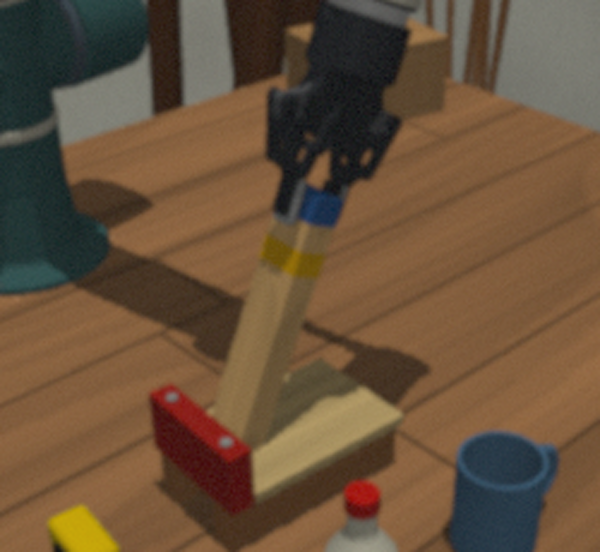

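>>> step_arm:
  targets:
    - [[-0.04,0,0],[0,-11,-0.4],40]
    - [[-0.04,0,0],[0,-11,-0.4],40]
    - [[-0.04,0,0],[0,-11,-0.4],40]
    - [[-0.04,0,0],[0,-11,-0.4],40]
    - [[-0.04,0,0],[0,-11,-0.4],40]

```text
time: 5.73
tool_pos: [0.5436, 0.0655, 0.295]
tcp_rot: [2.541, -0.041, -0.011]
wrist_force: [-0.0, 1.1, -0.5]
width: 0.469
grip_force: 0.3
```

>>> step_arm:
  targets:
    - [[-0.04,0,0],[0,-11,-0.4],40]
    - [[-0.04,0,0],[0,-11,-0.4],40]
    - [[-0.04,0,0],[0,-11,-0.4],40]
    - [[-0.04,0,0],[0,-11,-0.4],40]
    - [[0,0,0],[0,0,0],40]

```text
time: 6.15
tool_pos: [0.5439, 0.1024, 0.2663]
tcp_rot: [2.381, -0.034, -0.019]
wrist_force: [-0.1, 1.1, -0.5]
width: 0.471
grip_force: 0.4
```

Run:
```python
from h import *
st()
save('scene','s6')
for n in('stake_head','stake_toe','stake'):
    l=tip_of('scene',n)
    for a in l[:1]: print(n,a['at'],a['score'])
# expected pixel for toe, head
th=.75
print(proj('scene',P),proj('scene',P+np.array([0,.230*np.sin(th)-.015*np.cos(th),.230*np.cos(th)+.015*np.sin(th)])))
```

```text
t 6.15 pos [0.5439 0.1024 0.2663] lean 0.76 rel toe in tool mm [  -0.8   13.2 -272.1] toolx [ 1.    -0.03  -0.004] F [-0.13  1.11 -0.55] w 40.3 q [ 0.45  0.26  1.83 -0.66  1.49  2.25]
stake_head [149.6, 285.2] 0.92
stake_toe [239.9, 231.3] 0.7
stake [239.3, 224.3] 0.9
(np.float64(241.90657690703657), np.float64(233.23978197468634)) (np.float64(145.59934243779745), np.float64(283.20288747845586))
```

>>> step_arm:
  targets:
    - [[-0.04,0,0],[0,-11,-0.4],40]
    - [[-0.04,0,0],[0,-11,-0.4],40]
    - [[-0.04,0,0],[0,-11,-0.4],40]
    - [[-0.04,0,0],[0,-11,-0.4],40]
    - [[-0.04,0,0],[0,-11,-0.4],40]

```text
time: 6.77
tool_pos: [0.5461, 0.1397, 0.2303]
tcp_rot: [2.182, -0.036, -0.015]
wrist_force: [-0.5, 0.8, -1.2]
width: 0.468
grip_force: 0.5
```

Run:
```python
from h import *
st()
```

```text
t 6.7667 pos [0.5461 0.1397 0.2303] lean 0.959 rel toe in tool mm [   1.2   15.8 -274. ] toolx [ 1.    -0.031  0.002] F [-0.49  0.78 -1.15] w 39.9 q [ 0.55  0.41  1.79 -0.76  1.6   2.4 ]
```

>>> step_arm:
  targets:
    - [[-0.04,0,0],[0,-11,-0.4],40]
    - [[-0.04,0,0],[0,-11,-0.4],40]
    - [[-0.03,0,0],[0,-8,-0.3],40]
    - [[0,0,0],[0,0,0],40]

```text
time: 7.1
tool_pos: [0.5456, 0.1571, 0.2029]
tcp_rot: [2.071, -0.03, -0.021]
wrist_force: [0.6, 0.2, -2.1]
width: 0.474
grip_force: 0.6
```

Run:
```python
from h import *
st()
im=save('scene','s7'); cv2.imwrite('pics/s7c.png',cv2.resize(im[60:290,130:380,::-1],None,fx=2.4,fy=2.4,interpolation=cv2.INTER_CUBIC))
```

```text
t 7.1 pos [0.5456 0.1571 0.2029] lean 1.07 rel toe in tool mm [  -0.3   13.7 -272.8] toolx [ 1.    -0.03  -0.003] F [ 0.59  0.22 -2.05] w 40.5 q [ 0.59  0.51  1.76 -0.8   1.65  2.46]
```

View pics/s7c.png

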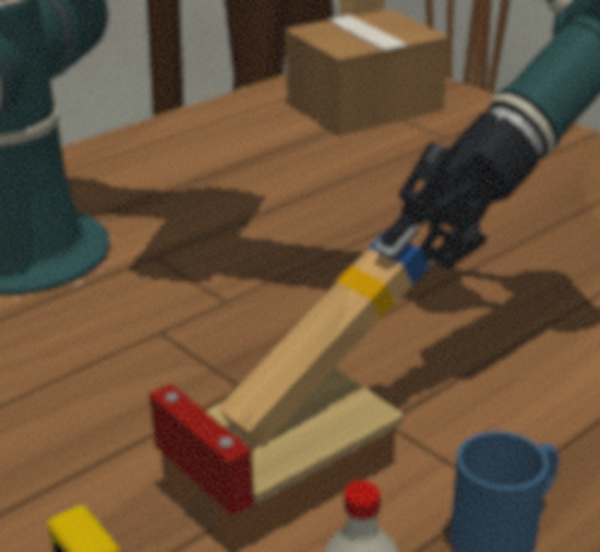

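The stake leans about 61° on the lower finger and its foot hasn't moved. I'll keep the tilt here, open the fingers while the lower pad keeps supporting it, then lower.

>>> step_arm:
  targets:
    - [[0,0,0],[0,2.5,0],45]
    - [[0,0,0],[0,2.5,0],50]
    - [[0,0,0],[0,2.5,0],55]
    - [[0,0,0],[0,2.5,0],60]
    - [[0,0,0],[0,2.5,0],65]

```text
time: 7.57
tool_pos: [0.5458, 0.1507, 0.2166]
tcp_rot: [2.072, -0.033, -0.018]
wrist_force: [0.2, 0.2, -1.4]
width: 0.76
grip_force: 0.6
```

>>> step_arm:
  targets:
    - [[0,0,0],[0,-6,0.3],65]
    - [[0,0,0],[0,-6,0.3],65]
    - [[0,0,0],[0,-6,0.5],65]
    - [[0,0,0],[0,-6,0.7],65]
    - [[0,0,0],[0,-6,0.8],65]

```text
time: 7.98
tool_pos: [0.5459, 0.1638, 0.1869]
tcp_rot: [2.071, -0.03, -0.019]
wrist_force: [-0.4, 0.8, -0.8]
width: 0.76
grip_force: 0.7
```

Run:
```python
from h import *
st()
save('scene','s8')
for n in('stake_head','stake_toe','stake'):
    l=tip_of('scene',n)
    for a in l[:1]: print(n,a['at'],a['score'])
for th in(1.1,1.2,1.3): print(th,proj('scene',P),proj('scene',P+np.array([.006,.230*np.sin(th)-.015*np.cos(th),.230*np.cos(th)+.015*np.sin(th)])))
```

```text
t 7.9833 pos [0.5459 0.1638 0.1869] lean 1.07 rel toe in tool mm [ 2.000e-01 -3.600e+00 -2.709e+02] toolx [ 1.    -0.03  -0.001] F [-0.37  0.85 -0.81] w 64.9 q [ 0.6   0.53  1.76 -0.79  1.64  2.48]
stake_head [171.0, 305.7] 0.64
stake_toe [333.2, 277.3] 0.68
stake [236.6, 227.4] 0.73
1.1 (np.float64(241.90657690703657), np.float64(233.23978197468634)) (np.float64(163.7832481875928), np.float64(301.1772547017028))
1.2 (np.float64(241.90657690703657), np.float64(233.23978197468634)) (np.float64(170.08157273162783), np.float64(304.0398288972906))
1.3 (np.float64(241.90657690703657), np.float64(233.23978197468634)) (np.float64(176.8422467184204), np.float64(306.1691652352296))
```

>>> step_arm:
  targets:
    - [[0,0,0],[0,-6,0.8],65]
    - [[0,0,0],[0,-6,1],65]
    - [[0,0,0],[0,-6,1],65]
    - [[0,0,0],[0,-6,1.5],65]
    - [[0,0,0],[0,-6,2],65]

```text
time: 8.6
tool_pos: [0.5463, 0.1724, 0.1579]
tcp_rot: [2.072, -0.031, -0.019]
wrist_force: [0.9, 1.5, -0.7]
width: 0.758
grip_force: 0.7
```

>>> step_arm:
  targets:
    - [[0,0,0],[0,-6,2],65]
    - [[0,0,0],[0,-6,2],65]
    - [[0,0,0],[0,-6,2],65]
    - [[0,0,0],[0,-5,2],65]
    - [[0,0,0],[0,0,0],65]

```text
time: 9.02
tool_pos: [0.5459, 0.1761, 0.1331]
tcp_rot: [2.071, -0.03, -0.02]
wrist_force: [0.1, 0.2, -1.2]
width: 0.765
grip_force: 0.7
```

Run:
```python
from h import *
st()
im=save('scene','s9'); cv2.imwrite('pics/s9c.png',cv2.resize(im[60:290,130:380,::-1],None,fx=2.4,fy=2.4,interpolation=cv2.INTER_CUBIC))
```

```text
t 9.0167 pos [0.5459 0.1761 0.1331] lean 1.07 rel toe in tool mm [  -0.3  -56.6 -255.9] toolx [ 1.    -0.03  -0.002] F [ 0.13  0.19 -1.22] w 65.3 q [ 0.61  0.62  1.75 -0.78  1.6   2.54]
```

View pics/s9c.png

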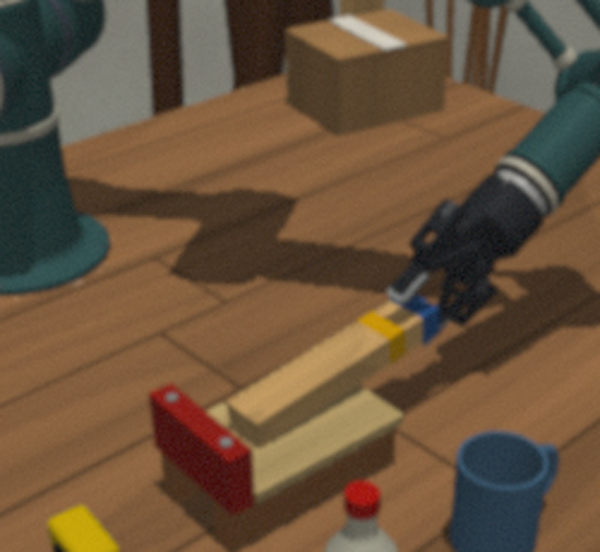

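>>> step_arm:
  targets:
    - [[0,0,-0.05],[0,0,0],65]
    - [[0,0,-0.05],[0,0,0],65]
    - [[0,0,0],[0,-4,1.5],65]
    - [[0,0,0],[0,-4,1.5],65]
    - [[0,0,0],[0,-4,1.5],65]

```text
time: 9.48
tool_pos: [0.5452, 0.178, 0.1217]
tcp_rot: [2.072, 0.071, -0.079]
wrist_force: [-0.3, -0.2, -1.8]
width: 0.76
grip_force: 0.6
```

Run:
```python
from h import *
st()
```

```text
t 9.4833 pos [0.5452 0.178  0.1217] lean 1.07 rel toe in tool mm [   5.7  -67.4 -252.1] toolx [ 0.996  0.017 -0.086] F [-0.28 -0.16 -1.79] w 64.9 q [ 0.61  0.63  1.75 -0.78  1.59  2.46]
```

>>> step_arm:
  targets:
    - [[0,0,0],[0,-3,1],65]
    - [[0,0,0],[0,-3,1],65]
    - [[0,0,0],[0,-3,1],65]
    - [[0,0,0],[0,-3,1],65]
    - [[0,0,0],[0,0,0],65]

```text
time: 9.9
tool_pos: [0.5439, 0.1803, 0.1091]
tcp_rot: [2.071, 0.073, -0.081]
wrist_force: [-0.4, 0.3, 0.6]
width: 0.761
grip_force: 0.0
```

Run:
```python
from h import *
st()
im=save('scene','s10'); cv2.imwrite('pics/s10c.png',cv2.resize(im[100:290,170:380,::-1],None,fx=3,fy=3,interpolation=cv2.INTER_CUBIC))
```

```text
t 9.9 pos [0.5439 0.1803 0.1091] lean 1.071 rel toe in tool mm [   5.6  -79.4 -248. ] toolx [ 0.996  0.018 -0.088] F [-0.41  0.34  0.6 ] w 65.0 q [ 0.62  0.65  1.74 -0.78  1.58  2.47]
```

View pics/s10c.png

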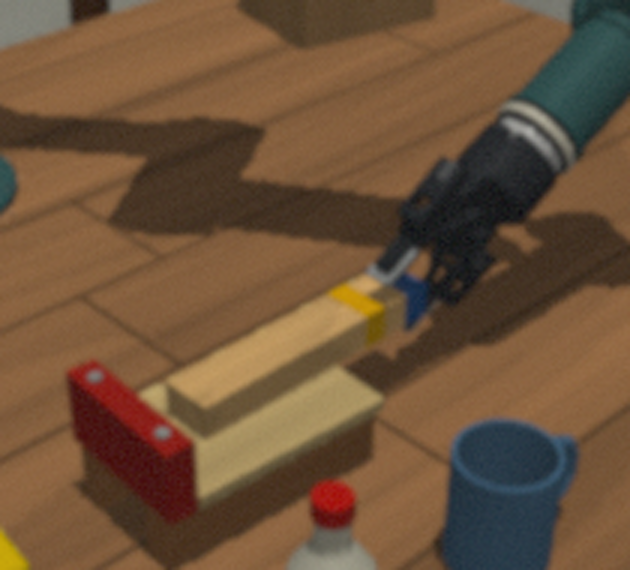

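It lies flat: the finger load is down to 0 and there is about a 3–4 cm gap between the foot and the stop. I'll withdraw the finger along its own axis, close, and bring the tool steeper for pushing.

>>> step_arm:
  targets:
    - [[0,0,0],[0,-3,0],65]
    - [[0,0,0],[0,0,-20],65]
    - [[0,0,0],[0,0,-20],65]
    - [[0,0,0],[0,0,-20],65]
    - [[0,0,0],[0,0,-20],65]

```text
time: 10.37
tool_pos: [0.546, 0.2526, 0.146]
tcp_rot: [2.071, 0.072, -0.08]
wrist_force: [0.2, 0.9, 0.1]
width: 0.763
grip_force: 0.0
```

>>> step_arm:
  targets:
    - [[0.11,0,0],[0,0,0],40]
    - [[0.11,0,0],[0,0,0],20]
    - [[0.11,0,0],[0,0,0],0]
    - [[0.11,0,0],[0,0,0],0]
    - [[0.11,0,0.08],[0,0,0],0]

```text
time: 10.78
tool_pos: [0.5466, 0.2527, 0.1465]
tcp_rot: [2.616, -0.041, -0.075]
wrist_force: [0.7, -0.2, -0.7]
width: 0.048
grip_force: 0.0
```

>>> step_arm:
  targets:
    - [[0,0,0],[0,0,0],0]
    - [[0,0,0],[0,0,0],0]
    - [[0,0,0],[0,0,0],0]

```text
time: 11.03
tool_pos: [0.5458, 0.2517, 0.1453]
tcp_rot: [2.608, -0.038, -0.079]
wrist_force: [0.8, -0.3, -0.6]
width: 0.002
grip_force: 0.0
```

Run:
```python
from h import *
s,M=st(); print(M.round(3))
im=save('scene','s11');b=save('top','t1')
for c in('scene','top'):
  for n in('stake_head','stake_toe','stake'):
    l=tip_of(c,n)
    for a in l[:1]: print(c,n,a['at'],a['score'],onz(c,a['at'],.06 if 'toe' in n else .075).round(4))
im=np.hstack([cv2.resize(im[130:290,170:370],None,fx=2,fy=2),cv2.resize(b[200:300,190:300],None,fx=3.2,fy=3.2)])
cv2.imwrite('pics/s11c.png',im[:,:,::-1])
```

```text
t 11.0333 pos [0.5458 0.2517 0.1453] lean 0.532 rel toe in tool mm [ -10.8 -238.6 -239.4] toolx [ 0.998 -0.043 -0.049] F [ 0.78 -0.25 -0.63] w 0.2 q [ 0.57  0.45  1.74 -0.41  1.34  2.35]
[[ 0.998 -0.012 -0.063]
 [-0.043 -0.861 -0.506]
 [-0.049  0.508 -0.86 ]]
scene stake_head [196.3, 304.5] 0.89 [0.5363 0.1495 0.075 ]
scene stake_toe [237.1, 231.1] 0.65 [ 0.5225 -0.0683  0.06  ]
scene stake [234.0, 231.2] 0.79 [ 0.5296 -0.0729  0.075 ]
top stake_head [258.6, 169.4] 0.95 [0.534  0.1422 0.075 ]
top stake_toe [257.9, 257.9] 0.66 [ 0.5366 -0.0677  0.06  ]
top stake [257.4, 258.8] 0.97 [ 0.5389 -0.0702  0.075 ]
```

View pics/s11c.png

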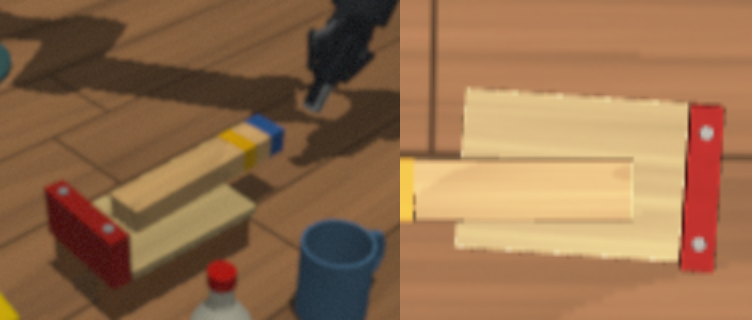

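The stake lies with its foot about 41 mm from the stop face and is about 0.06 rad off the bed's axis (head too far to -X). I'll push with the head drifting towards +X to square it.

>>> step_arm:
  targets:
    - [[0,0.03,0.045],[0,0,0],0]
    - [[0,0,0],[0,0,0],0]

```text
time: 11.6
tool_pos: [0.5456, 0.252, 0.1451]
tcp_rot: [2.608, -0.088, -0.022]
wrist_force: [-0.1, -0.5, 0.0]
width: -0.002
grip_force: 0.0
```

Run:
```python
from h import *
s,M=st(); tip=s['tool_pos']+.073*M[:,2]; print('tip',tip.round(4),nose_length)
print('approach',(M.T@(np.array([.537,.170,.074])-tip)*1e3).round(1))
print('push per mm of (.33,-.94)',(M.T@np.array([.33,-.944,0])).round(3),'bedx',(M.T@np.array([-.06,-.998,0])).round(3), 'worldX',M.T[:,0].round(3))
```

```text
t 11.6 pos [0.5456 0.252  0.1451] lean 0.531 rel toe in tool mm [ -14.8 -238.9 -239.4] toolx [ 0.998 -0.067  0.002] F [-0.15 -0.54  0.03] w -0.2 q [ 0.58  0.44  1.75 -0.43  1.31  2.41]
tip [0.5432 0.2151 0.0822] 0.0726
approach [-3.2 35.  30.1]
push per mm of (.33,-.94) [0.393 0.792 0.467] bedx [0.007 0.862 0.507] worldX [ 0.998 -0.059 -0.033]
```

>>> step_arm:
  targets:
    - [[0,0,0],[-1,11.5,10],0]
    - [[0,0,0],[-1,11.5,10],0]
    - [[0,0,0],[-1,11.5,10],0]
    - [[0,0,0],[0,0,0],0]

```text
time: 11.93
tool_pos: [0.5385, 0.2039, 0.136]
tcp_rot: [2.606, -0.089, -0.027]
wrist_force: [0.4, -1.1, -0.8]
width: -0.004
grip_force: 0.0
```

>>> step_arm:
  targets:
    - [[0,0,0],[0,3.4,2],0]
    - [[0,0,0],[0,3.4,2],0]
    - [[0,0,0],[2,4,2.4],0]
    - [[0,0,0],[2,4,2.4],0]
    - [[0,0,0],[2,4,2.4],0]

```text
time: 12.35
tool_pos: [0.5451, 0.1851, 0.1371]
tcp_rot: [2.61, -0.088, -0.021]
wrist_force: [0.2, 2.4, -0.0]
width: 0.002
grip_force: 0.9
```

```bash
cat >> h.py <<'E'
def look():
    s,M=st(); tip=s['tool_pos']+.073*M[:,2]; print('tip',tip.round(4))
    for c in('scene','top'):
      read_camera(c)
      for n in('stake_head','stake'):
        for a in tip_of(c,n)[:1]: print(c,n,np.round(a['at'],1),round(a['score'],2),onz(c,a['at'],.075).round(4))
E
python3 -c "
from h import *
look()"
```

```text
t 12.35 pos [0.5451 0.1851 0.1371] lean 0.529 rel toe in tool mm [ -10.7 -185.7 -198.3] toolx [ 0.998 -0.067  0.002] F [ 0.18  2.4  -0.03] w 0.1 q [ 0.49  0.39  1.84 -0.47  1.24  2.36]
tip [0.5428 0.1483 0.0742]
scene stake_head [201.3 304.5] 0.93 [0.551  0.1337 0.075 ]
scene stake [235.6 227.1] 0.6 [ 0.5279 -0.0828  0.075 ]
top stake_head [258.3 168.6] 0.89 [0.5347 0.1441 0.075 ]
top stake [258.  266.3] 0.95 [ 0.5376 -0.088   0.075 ]
```

>>> step_arm:
  targets:
    - [[0,0,0],[2,4,2.4],0]
    - [[0,0,0],[2,4,2.4],0]
    - [[0,0,0],[2,4,2.4],0]
    - [[0,0,0],[1,4,2.4],0]
    - [[0,0,0],[0,0,0],0]

```text
time: 13.07
tool_pos: [0.5503, 0.1647, 0.1367]
tcp_rot: [2.608, -0.089, -0.023]
wrist_force: [0.4, 0.1, -0.2]
width: -0.002
grip_force: 0.0
```

Run:
```python
from h import *
look()
im=save('scene','s12');b=save('top','t2')
bx=b[200:300,150:300].astype(int);r,g,bl=bx[...,0],bx[...,1],bx[...,2]
im=np.hstack([cv2.resize(im[130:290,170:370],None,fx=2,fy=2),cv2.resize(b[200:300,160:300],None,fx=3.2,fy=3.2)[:, :400]*0+cv2.resize(b[200:300,170:295],(400,320),interpolation=cv2.INTER_CUBIC)]) if 0 else cv2.resize(b[215:295,150:300],None,fx=5,fy=5,interpolation=cv2.INTER_CUBIC)
cv2.imwrite('pics/t2c.png',im[:,:,::-1])
```

```text
t 13.0667 pos [0.5503 0.1647 0.1367] lean 0.531 rel toe in tool mm [  -4.5 -168.3 -188.2] toolx [ 0.998 -0.068  0.001] F [ 0.4   0.09 -0.16] w -0.2 q [ 0.46  0.39  1.85 -0.48  1.23  2.34]
tip [0.5478 0.1278 0.0738]
scene stake_head [201.8 298.2] 0.56 [0.5423 0.1212 0.075 ]
scene stake [242.5 217.9] 0.59 [ 0.5329 -0.1114  0.075 ]
top stake_head [252.2 177. ] 0.94 [0.5494 0.1245 0.075 ]
top stake [262.7 273.7] 0.92 [ 0.5266 -0.1058  0.075 ]
```

View pics/t2c.png

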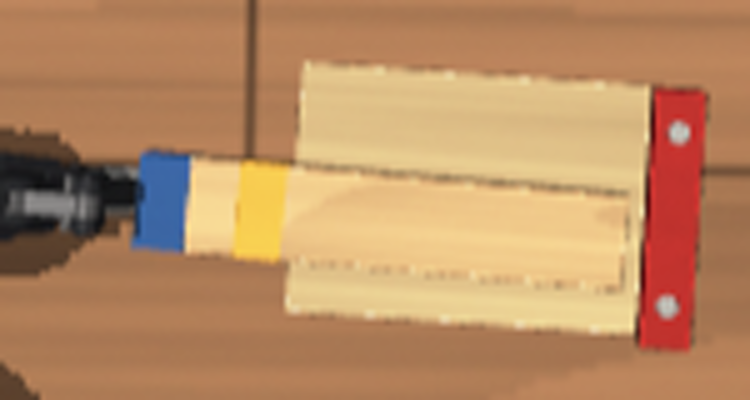

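>>> step_arm:
  targets:
    - [[0,0,0],[0,-3,-1.8],0]
    - [[0,0,0],[-7,0,0],0]
    - [[0,0,0],[0,3.4,2],0]
    - [[0,0,0],[0,2.6,1.5],0]
    - [[0,0,0],[0,2.6,1.5],0]

```text
time: 13.88
tool_pos: [0.5426, 0.1599, 0.1367]
tcp_rot: [2.609, -0.088, -0.022]
wrist_force: [0.3, 1.4, -1.2]
width: -0.001
grip_force: 0.6
```

>>> step_arm:
  targets:
    - [[0,0,0],[0,1.7,1],0]
    - [[0,0,0],[0,1.7,1],0]
    - [[0,0,0],[0,0,0],0]

```text
time: 14.13
tool_pos: [0.5427, 0.1564, 0.1368]
tcp_rot: [2.611, -0.089, -0.022]
wrist_force: [-0.9, 3.2, -1.5]
width: -0.004
grip_force: 1.7
```

>>> step_arm:
  targets:
    - [[0,0,0],[0,1.3,0.8],0]
    - [[0,0,0],[0,0,0],0]

```text
time: 14.3
tool_pos: [0.5429, 0.1561, 0.1369]
tcp_rot: [2.613, -0.089, -0.02]
wrist_force: [-1.2, 7.9, -1.3]
width: -0.001
grip_force: 3.8
```

>>> step_arm:
  targets:
    - [[0,0,0],[0,1.3,0.8],0]
    - [[0,0,0],[0,0,0],0]
    - [[0,0,0],[0,0,0],0]

```text
time: 14.55
tool_pos: [0.5432, 0.1558, 0.137]
tcp_rot: [2.616, -0.089, -0.018]
wrist_force: [-0.9, 11.0, 0.0]
width: -0.001
grip_force: 5.8
```

>>> step_arm:
  targets:
    - [[0,0,0],[0,-3,-1.8],0]
    - [[0,0,0],[0,-10,-6],0]
    - [[0,0,0],[0,-20,-12],0]
    - [[0,0,0],[0,-20,-12],0]
    - [[0,0,0],[0,0,0],0]

```text
time: 14.97
tool_pos: [0.5473, 0.2181, 0.1375]
tcp_rot: [2.611, -0.086, -0.019]
wrist_force: [0.8, 0.1, -0.8]
width: -0.006
grip_force: 0.0
```

Run:
```python
from h import *
look()
im=save('scene','s13');b=save('top','t3')
a=cv2.resize(b[215:295,160:300],(700,400),interpolation=cv2.INTER_CUBIC)
np.save('t3.npy',b)
c=cv2.resize(im[190:270,160:300],(350,200),interpolation=cv2.INTER_CUBIC)
o=np.zeros((600,700,3),np.uint8);o[:400]=a;o[400:,:350]=c;cv2.imwrite('pics/t3c.png',o[:,:,::-1])
# stake long-edge angle vs stop angle by colour
hsv=cv2.cvtColor(b,cv2.COLOR_RGB2HSV)
```

```text
t 14.9667 pos [0.5473 0.2181 0.1375] lean 0.529 rel toe in tool mm [ -10.1 -214.2 -215.2] toolx [ 0.998 -0.065  0.003] F [ 0.76  0.09 -0.75] w -0.5 q [ 0.53  0.42  1.8  -0.45  1.27  2.38]
tip [0.5451 0.1813 0.0745]
scene stake_head [204.5 298.3] 0.63 [0.5503 0.1132 0.075 ]
scene stake [241.6 214.3] 0.71 [ 0.5254 -0.115   0.075 ]
top stake_head [253.5 179.9] 0.77 [0.5464 0.1175 0.075 ]
top stake [262.3 278.6] 0.78 [ 0.5277 -0.1175  0.075 ]
```

View pics/t3c.png

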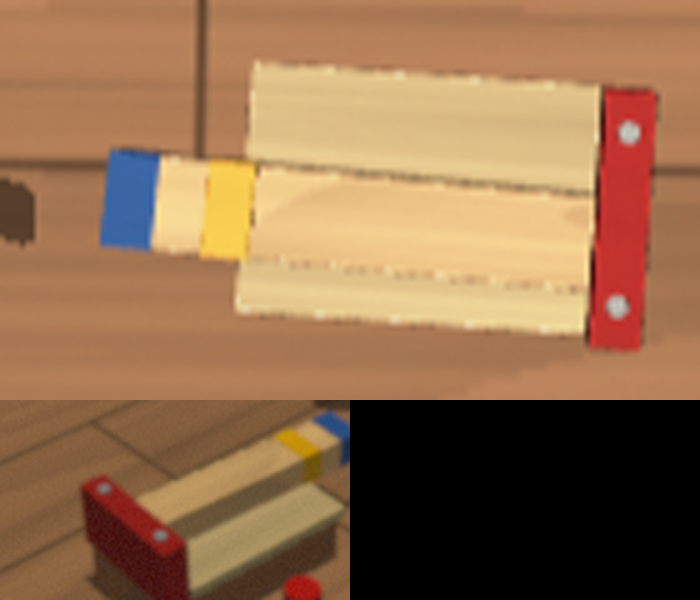

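The stake now lies flat with its foot against the red stop (contact at crop column ~597). It is parallel to the deck's edges to within about 0.01 rad, and the gripper is clear of it.

```bash
python3 -c "
from workcell import *
print(finish_job())"
```

```text
the job is handed in; nothing more can be done
None
```

The stake was let down gently onto the saw bed and pushed until its foot butted against the red stop, square to within about 0.01 rad by the last picture. The arm never went near the mug, glue bottle or tape measure, and the job is handed in.

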